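# Clamp a spice jar in the jar vice until its force tab pops out

## Robot

A 6-joint arm with a two-finger parallel gripper is mounted at the origin on a cart in front of the work surface, level with it; the furniture and walls round the work are solid. World frame = base frame: x ahead of the robot, y to its left, z up, the work surface at z = 0. Lengths are in mm, angles in rad, forces in N, time in s.
With the tool pointing down it reaches from about 275 to 750 mm from the base axis. Payload 10.2 kg.
Tool frame: the origin (TCP) lies on the mounting face of the last link; the fingertips stand 173 mm ahead of it and the grasp point (between the pads) lies 155 mm ahead of it; z points along the fingers, y is the line along which they close (so a half turn about z gives the same grasp; the last joint's range is limited). The gripper opens to 85 mm and grips with 20 to 120 N. Pads are 22 mm wide; open, the fingers measure 114 mm over their backs; the gripper's body (76 mm by 85 mm) begins 54 mm behind the grasp point. The pads swing forward as they close: fully open they stand 13 mm farther back than shut.
Start: joints at [-1.486, 0.313, 1.498, -0, 1.331, -0.223], TCP at [159.043, -500.338, 404.694] pointing down, gripper open.
Joint ranges: [-2.94, 2.94], [-0.97, 2.17], [0.19, 2.56], [-1.23, 4.37], [0.02, 3.11], [-2.88, 2.88]. Speed limits (rad/s): [2.39, 2.39, 3.01, 3.14, 3.14, 3.14].

## Interface

Orientations are given as a unit quaternion [x, y, z, w].
In Python, from bench import arm, imaging, job gives the robot as it stands.
- The arm moves only by the shell command python3 -m jog 'ROWS' [OPENING]. ROWS is JSON, a list that holds one entry, the list of rows, each a list of 6 numbers: the shift along the tool's x, y, z in m, then the turn, a rotation vector about the tool's x, y, z in degrees. A call has exactly 5 rows; each row shifts and turns the commanded pose from where the row before left it, along the tool's axes as they then stand; what a row does not reach is not made up. A row lasts 1/12 s, in which the tool goes at most 41.7 mm and 7.16 degrees, less where a joint would pass 70% of its speed; a pose out of reach is approached as far as the arm can. A call with a gripper value outside its range is refused whole. OPENING is the opening, from 0 (shut) to 1 (fully open), set as the call begins (- or left out, the last holds). The fingers move at their own pace and stop on an object; the grip force is fixed at half the most. Time passes only in rows, so rows that do not move let the fingers close, or fill a call up. It gives the time, the measured TCP pose, the force, the opening and the grip force at its end, in the units of the state.
- arm.state(): the state, without advancing time (a new reading comes with each control period).
- imaging.grab_frame(name): name is "scene" or "top" or "wrist"; returns the picture (420x560x3 uint8, blue, green, red); there is no depth.
- imaging.camera_params(name): a dict with "mtx" (3x3 intrinsics, pixels), "k1" (the pictures are not rectified: a ray, as slopes to the right and down, at radius r is drawn at 1 + k1 r^2 times it, then the intrinsics apply), "rvec" (rotation vector, rad) and "tvec" (3), from world to camera coordinates, as OpenCV has them. Camera axes: x right, y down, z forward; pixel columns grow to the right and rows downward; lengths in mm; the calibration is good to about 2 mm. A picture is of the moment at which its call begins: read the wrist's pose just before it. camera_params takes no time and is no camera call; for the wrist camera it gives the pose at the moment of the call.
- job.sign_off(): hands the job in; it is judged then, once.
The state is a dict: "time_s": time; "joint_pos": joint angles; "joint_velocities": joint speeds; "joint_efforts": joint torques, N m; "ee_pos": TCP position; "tcp_rot": TCP orientation; "contact_force": force on the tool from outside, world axes, zero at the start; "ft_torque": the same for the moment, N m; "width": finger opening in mm; "grasp_force": force on a finger pad.
Only numpy, scipy, OpenCV 4.12 (cv2) and the standard library are available. Lean on these libraries where they do the work, as an engineer would, in place of code of your own. Each camera call takes 0.05 s, during which the arm holds its last target. There are 200 camera calls.

## Task

Stand the small spice jar upright on the board of the jar vice, between its two jaws in front of the V, and let go of it. Then turn the knob of the vice clockwise as seen from above, and only the knob, until the orange tab pops out by itself, and stop there: the jar must stay firmly clamped and upright in the V, but tightening on past the tab cracks the glass. Leave the tab, the jaws and the other things alone.

Things in the scene. Friction and masses are not known exactly. Their poses are not given: they have to be found in the camera images.
- vice: Fixed one-handed kitchen jar vice: white board 100 mm (x) by 310 mm (y), top 12 mm above the worktop; at its -y end a grey screw housing (66x86 mm, top at 58 mm) with the knob, at its +y end a grey post (64x40 mm, top at 62 mm) with the sprung V jaw and the tab. Origin: centre of the board's underside, on the worktop; y runs from knob to V, z up.
- seat (a point): Point on the top of the board (12 mm above the worktop) where the jar's axis stands when the jar touches both faces of the unloaded V. Axes as those of the vice. The flat jaw pushes along +y.
- jaw: Flat moving jaw, black rubber face 50 mm wide, 16 to 56 mm above the worktop, driven along the vice's +y by the screw, about 4 mm per radian of the knob. Origin: middle of its face, 36 mm above the worktop. It starts 52 to 57 mm from the foot of the V, so the jar has 5 to 11 mm of play. It stays where the knob leaves it.
- vjaw: V jaw with two black rubber faces, 120 degrees between them, opening towards the flat jaw, 16 to 56 mm above the worktop, outer ends 56 mm apart. Origin: foot of the V, 36 mm above the worktop. It is sprung: it gives about 1.6 mm towards +y before the tab pops, at about 14 N; the force then grows by some 5 N per further mm of the flat jaw.
- knob: Black skirt 56 mm across (top at 69 mm) with a blue bar grip 56 mm long, 14 mm wide, 29 mm high on it. Origin: on its upright axis at mid height of the bar, 83 mm above the worktop. Its x axis runs along the bar, z up. Clockwise from above tightens; 2 to 3.5 rad are needed in all. It does not turn back by itself. Stiff, about 0.12 N m.
- tab: Orange tab, 27 mm wide, 16 mm high, in a black window in the post's face that looks along the vice's -x (to the robot). Origin: middle of its outer end, 40 mm above the worktop. While in, it is flush: x = -0.032 in the vice frame. When the clamping force reaches about 14 N it snaps out by 20 mm, to x = -0.052, and stays out.
- spice_jar: Small glass spice jar with a red screw cap, 106 mm tall, glass 42 mm across, cap 45 mm across and 85 to 106 mm above its foot, about 0.11 kg. Origin: centre of its underside; z up. It stands to the right or to the left of the vice.
- pepper_mill: Dark wooden pepper mill, 58 mm across, 170 mm tall, standing on the other side of the vice. Origin: centre of its underside. Not to be disturbed.
- honey_jar: Honey jar with a grey lid, 71 mm across, 110 mm tall, behind the vice. Origin: centre of its underside. Not to be disturbed.
- mug: White mug with dots, 82 mm across, 91 mm tall. Origin: its underside. Not to be disturbed.
Mind the look-alikes: they are no part of the job. What is meant by the spice_jar is not turquoise, and is the smaller of those in its own colour.

How it is judged (in metres and radians):
On the way, in this order (a step that is already met when the one before it is completed fails the run):
1. the jar stands upright on the board between the jaws, let go, with the tab still in (y of spice_jar in the frame of seat between -0.014 and 0.003 m and x of spice_jar in the frame of seat between -0.01 and 0.01 m and z of spice_jar in the frame of seat between -0.003 and 0.003 m and angle between spice_jar's own z axis and vertical below 0.08 rad and contact force between the fingers and spice_jar below 0.1 N and x of tab in the frame of vice above -0.036 m), for 0.2 s.
2. the tab pops out while the jar is clamped between the jaws (x of tab in the frame of vice below -0.047 m and contact force between jaw and spice_jar above 11 N), for 0.2 s.
At the end, for the whole second after the job is handed in: The tab is out (at least 15 mm), the jar is held between flat jaw and V with more than 11 N, stands on the board (within 4 mm) within 9 mm of its seat, upright within 0.08 rad (4.5 degrees) and at rest (all of step 2 and contact force between vjaw and spice_jar above 11 N and horizontal distance between spice_jar and seat below 0.009 m and z of spice_jar in the frame of seat below 0.004 m and angle between spice_jar's own z axis and vertical below 0.08 rad and linear speed of spice_jar below 0.01 m/s); the robot touches nothing.
It fails at once if the glass is squeezed by a jaw with more than 22 N (contact force between any of jaw, vjaw and spice_jar above 22 N).
It fails at once if the jar is tipped by more than 0.6 rad (angle between spice_jar's own z axis and vertical above 0.6 rad).
It fails at once if the robot pushes on the tab or a jaw (more than 3 N) (contact force between any of the arm, the fingers and tab above 3 N or contact force between any of the arm, the fingers and vjaw above 3 N or contact force between any of the arm, the fingers and jaw above 3 N).
It fails at once if pepper mill, honey jar or mug is shifted by more than 25 mm (distance of any of pepper_mill, honey_jar, mug from where it was at the start of the episode above 0.025 m).
It also fails if it takes over 61 s, if anything falls off the work surface, if the arm or the gripper's body presses on something with over 40 N, if the wrist force passes 120 N, or if a joint passes its speed limit or range.

## Working session

There is one attempt and no reset: what is moved stays moved. The work goes in short steps, Python scripts to look and compute and a shell command to move; the robot and the scene stay as the last step left them, time stands still between calls to the robot, and variables do not carry over. Pictures are saved under pics/ and viewed, at most 10 in all, crops included, and the job is handed in when it is done.

```bash
mkdir -p pics; ls; cat > h.py <<'E'
import numpy as np, cv2
from scipy.spatial.transform import Rotation as R
from bench import arm, imaging, job
def cam(n):
    p=imaging.camera_params(n); return np.array(p["mtx"],float),p["k1"],R.from_rotvec(np.ravel(p["rvec"])).as_matrix(),np.ravel(p["tvec"]).astype(float)
def ray(c,u,v):
    K,k1,Rm,t=c
    d=np.array([k1,0,0,0,0],float)
    xy=cv2.undistortPoints(np.array([[[u,v]]],float),K,d,None,None)[0,0] 
    w=Rm.T@np.array([xy[0],xy[1],1]); return -Rm.T@t,w
def onz(c,u,v,z):
    o,w=ray(c,u,v); return o+w*(z-o[2])/w[2]
def proj(c,P):
    K,k1,Rm,t=c
    return cv2.projectPoints(np.array(P,float).reshape(-1,1,3),cv2.Rodrigues(Rm)[0],t,K,np.array([k1,0,0,0,0],float))[0].reshape(-1,2)
def st():
    s=arm.state(); print(s["time_s"],np.round(s["ee_pos"],1),np.round(R.from_quat(s["tcp_rot"]).as_matrix(),3).tolist(),s["width"],s["grasp_force"],np.round(s["contact_force"],1)); return s
E
python3 - <<'E'
from h import *
s=st()
for n in("scene","top"):
    im=imaging.grab_frame(n); cv2.imwrite(f"pics/{n}0.png",im)
    c=cam(n); print(n,c[0].tolist(),c[1],(-c[2].T@c[3]).round(),c[2].round(2).tolist())
E
```

```text
pics
0.0 [ 159.1 -500.3  404.1] [[0.953, 0.303, -0.0], [0.303, -0.953, 0.001], [0.0, -0.001, -1.0]] 85.1904557769445 0.0 [-0.2  0.1  0.4]
scene [[416.0774512996748, 0.0, 278.15642616963714], [0.0, 416.0774512996748, 206.01829552874403], [0.0, 0.0, 1.0]] 0.013112406757246956 [-144.  931.  666.] [[-0.77, -0.64, -0.02], [-0.3, 0.38, -0.88], [0.57, -0.67, -0.48]]
top [[418.3453357766229, 0.0, 279.330380453138], [0.0, 418.3453357766229, 204.67260872488194], [0.0, 0.0, 1.0]] 0.0003740321429181288 [ 424.  116. 1443.] [[0.03, -1.0, 0.02], [-1.0, -0.03, -0.09], [0.09, -0.02, -1.0]]
```

View pics/top0.png

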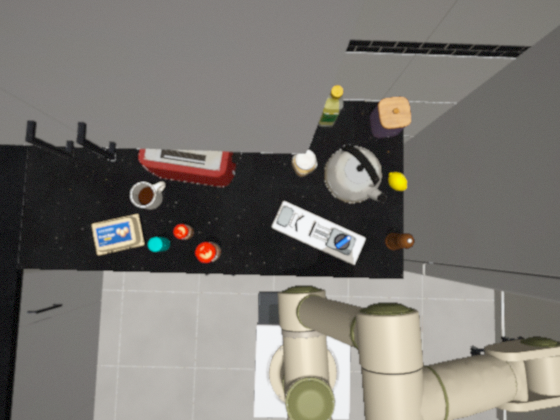

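View pics/scene0.png

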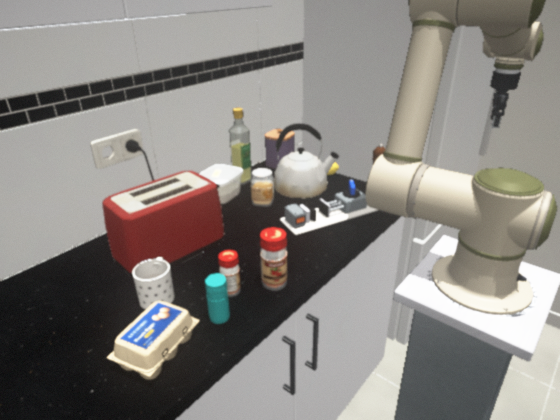

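The top picture shows two jars with red caps, a small one at (182,231) and a large one at (207,252). There is a turquoise jar at (158,243), the vice around (320,232) and the knob at (342,242). In the scene picture the same jars are at (229,272), (273,258) and (217,298). The one meant is the smaller red one, top (182,231) / scene (229,272), because it isn't turquoise and is the smaller of the red pair.

```bash
python3 - <<'E'
from h import *
T=cv2.imread("pics/top0.png");S=cv2.imread("pics/scene0.png");ct=cam("top");cs=cam("scene")
def blobs(im,lo,hi,box):
    h=cv2.cvtColor(im,cv2.COLOR_BGR2HSV);m=cv2.inRange(h,lo,hi)
    if lo[0]==0:m|=cv2.inRange(h,(172,lo[1],lo[2]),(180,255,255))
    k=np.zeros_like(m);x0,y0,x1,y1=box;k[y0:y1,x0:x1]=m[y0:y1,x0:x1]
    n,l,s,c=cv2.connectedComponentsWithStats(k)
    return [(s[i],c[i]) for i in range(1,n) if s[i][4]>12]
for nm,z,a in(("red",106,((0,150,90),(8,255,255),(165,215,235,275))),("teal",95,((80,100,60),(100,255,255),(140,225,180,260))),("blue",98,((100,120,80),(125,255,255),(320,225,360,260)))):
    for s,c in blobs(T,*a): print("top",nm,s,c.round(1),onz(ct,*c,z).round(1))
for nm,z,a in(("red",96,((0,150,90),(8,255,255),(210,220,300,275))),("tab",40,((3,120,120),(20,255,255),(280,190,320,235))),("blue",83,((100,120,80),(125,255,255),(335,170,370,215)))):
    for s,c in blobs(S,*a): print("scene",nm,s,c.round(1),onz(cs,*c,z).round(1))
# white board outline in top
h=cv2.cvtColor(T,cv2.COLOR_BGR2HSV);m=cv2.inRange(h,(0,0,60),(180,255,255));k=np.zeros_like(m);k[192:267,262:372]=m[192:267,262:372]
k=cv2.morphologyEx(k,cv2.MORPH_CLOSE,np.ones((9,9)))
c=max(cv2.findContours(k,0,2)[0],key=cv2.contourArea);q=cv2.boxPoints(cv2.minAreaRect(c));print(np.array([onz(ct,*p,12) for p in q]).round(), q.round(1).tolist())
# mug, mill
for n,p,z in(("mug",(146,195),91),("mill",(405,241),170),("honey",(304,162),110)):print(n,onz(ct,*p,z).round())
a=cv2.resize(S[215:345,120:310],None,fx=2.6,fy=2.6,interpolation=2);b=cv2.resize(T[190:272,262:374],None,fx=2.6,fy=2.6,interpolation=2)
o=np.zeros((a.shape[0]+b.shape[0],a.shape[1],3),np.uint8);o[:a.shape[0]]=a;o[a.shape[0]:,:b.shape[1]]=b;cv2.imwrite("pics/crop1.png",o);print(o.shape)
c=cam("wrist");s=arm.state();Rt=R.from_quat(s["tcp_rot"]).as_matrix()
print("wrist cam in tool",(Rt.T@(-c[2].T@c[3]-s["ee_pos"])).round(1),(Rt.T@c[2].T).round(2).tolist(),c[0][0,0])
E
```

```text
top red [173 224  16  16 161] [180.1 231.2] [453.5 406.4 106. ]
top red [195 242  21  21 290] [204.8 251.4] [392.  325.3 106. ]
top teal [147 236  23  17 305] [157.7 244. ] [410.9 477.7  95. ]
top blue [335 236  14  13  79] [341.4 242.2] [ 433.9 -109.6   98. ]
scene red [210 220  13  23 243] [215.3 229.7] [571.6 338.2  96. ]
scene red [259 226  28  25 505] [272.6 238.7] [428.  278.4  96. ]
scene red [218 249  21  18 280] [227.9 258.2] [456.  405.4  96. ]
scene red [272 271   9   4  28] [275.5 272.7] [334.9 378.   96. ]
scene tab [296 217   9   6  38] [300.1 219.6] [486.6  86.5  40. ]
scene blue [349 181   7  14  75] [351.9 187.1] [ 436.1 -116.2   83. ]
[[ 477.  124.   12.]
 [ 578.   82.   12.]
 [ 455. -213.   12.]
 [ 355. -169.   12.]] [[269.20001220703125, 227.6999969482422], [282.3999938964844, 198.60000610351562], [367.5, 237.10000610351562], [354.29998779296875, 266.20001220703125]]
mug [567. 525.  91.]
mill [ 443. -292.  170.]
honey [689.  18. 110.]
(551, 494, 3)
wrist cam in tool [80.7  0.8 32.1] [[0.0, -0.95, -0.32], [1.0, 0.0, 0.0], [-0.0, -0.32, 0.95]] 364.2446995123257
```

View pics/crop1.png

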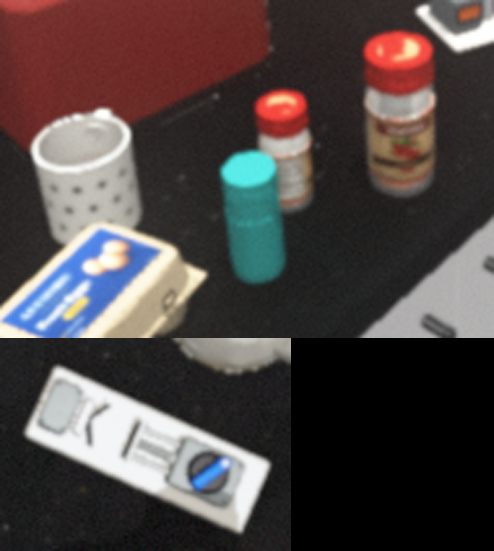

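The crop confirms it. The small red-capped jar is behind the turquoise one and clearly smaller than the other red-capped jar. Both views put it at about (455,406). The vice's centre is near (466,-44), with its y axis heading about 67.6°. I'll move above the vice for a close look.

```bash

python3 -m jog '[[[0.030,-0.025,0,0,0,0],[0.030,-0.025,0,0,0,0],[0.031,-0.025,0,0,0,0],[0.031,-0.025,0,0,0,0],[0.031,-0.025,0,0,0,0]]]' 1
python3 -m jog '[[[0.031,-0.025,0,0,0,0],[0.031,-0.025,0,0,0,0],[0.031,-0.025,0,0,0,0],[0.031,-0.025,0,0,0,0],[0.031,-0.025,0,0,0,0]]]'
python3 -m jog '[[[0.031,-0.025,0,0,0,-7],[0.028,-0.028,0,0,0,-7],[0.023,-0.031,0,0,0,-7],[0.019,-0.034,0,0,0,-7],[0.015,-0.036,0,0,0,-7]]]'
python3 -m jog '[[[0,0,0,0,0,-7],[0,0,0,0,0,-7],[0,0,0,0,0,0],[0,0,0,0,0,0],[0,0,0,0,0,0]]]'
python3 - <<'E'
from h import *
st();c=cam("wrist");im=imaging.grab_frame("wrist");cv2.imwrite("pics/w1.png",im)
import pickle;pickle.dump(c,open("w1.pkl","wb"))
E
```

```text
time_s: 0.52
ee_pos: [267.5, -333.1, 404.4]
tcp_rot: [0.988, 0.153, -0.0, -0.0]
contact_force: [0.1, 0.3, 0.1]
width: 85.5
grasp_force: 0.0
time_s: 0.93
ee_pos: [377.4, -166.9, 404.7]
tcp_rot: [0.988, 0.153, 0.0, 0.0]
contact_force: [0.2, -1.6, 0.4]
width: 85.4
grasp_force: 0.0
time_s: 1.35
ee_pos: [394.4, 16.2, 404.3]
tcp_rot: [0.895, 0.446, -0.0, -0.0]
contact_force: [1.5, 0.1, 0.0]
width: 85.5
grasp_force: 0.0
time_s: 1.77
ee_pos: [394.3, 14.1, 404.6]
tcp_rot: [0.837, 0.548, -0.0, -0.0]
contact_force: [-0.5, 0.4, -0.3]
width: 85.7
grasp_force: 0.0
1.7667 [394.3  14.1 404.6] [[0.4, 0.916, -0.0], [0.916, -0.4, 0.0], [-0.0, -0.0, -1.0]] 85.65227450248453 0.0 [-0.5  0.4 -0.3]
```

View pics/w1.png

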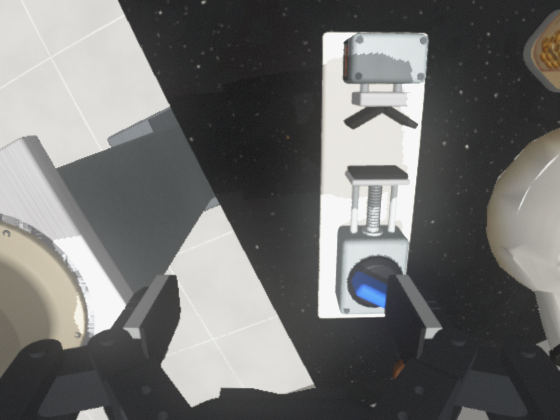

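The vice fills the view. The board corners are near (322,33), (428,35) and (319,318), the V around (382,115), the flat jaw around (378,175) and the knob at (372,288). I'll measure these accurately and look at one enlarged crop.

```bash
python3 - <<'E'
from h import *
import pickle
c=pickle.load(open("w1.pkl","rb"));im=cv2.imread("pics/w1.png")
h=cv2.cvtColor(im,cv2.COLOR_BGR2HSV)
m=cv2.inRange(h,(0,0,70),(180,255,255));k=np.zeros_like(m);k[20:330,300:445]=m[20:330,300:445]
k=cv2.morphologyEx(cv2.morphologyEx(k,cv2.MORPH_OPEN,np.ones((3,3))),cv2.MORPH_CLOSE,np.ones((25,25)))
ct=max(cv2.findContours(k,0,2)[0],key=cv2.contourArea)
q=cv2.approxPolyDP(cv2.convexHull(ct),6,True)[:,0];
P=np.array([onz(c,*p,12) for p in q]);print(q.tolist(),P.round(1).tolist())
W=np.array([onz(c,*p,12)[:2] for p in ct[:,0]],np.float32);print("board",cv2.minAreaRect(W))
b=cv2.inRange(h,(100,120,80),(125,255,255));ys,xs=np.nonzero(b[250:320,340:420]);print("blue",xs.min()+340,xs.max()+340,ys.min()+250,ys.max()+250)
print("cam",(-c[2].T@c[3]).round(1))
cv2.imwrite("pics/crop2.png",cv2.resize(im[90:320,310:440],None,fx=2.6,fy=2.6,interpolation=cv2.INTER_CUBIC))
E
```

```text
[[324, 32], [428, 35], [444, 141], [441, 329], [300, 313]] [[481.4, 116.4, 12.0], [570.7, 77.0, 12.0], [555.6, -24.6, 12.0], [492.9, -244.3, 12.0], [345.3, -151.6, 12.0]]
board ((476.7536926269531, -59.18499755859375), (329.5223388671875, 171.8121795654297), 67.43216705322266)
blue 355 386 279 307
cam [426.8  87.4 372.5]
```

View pics/crop2.png

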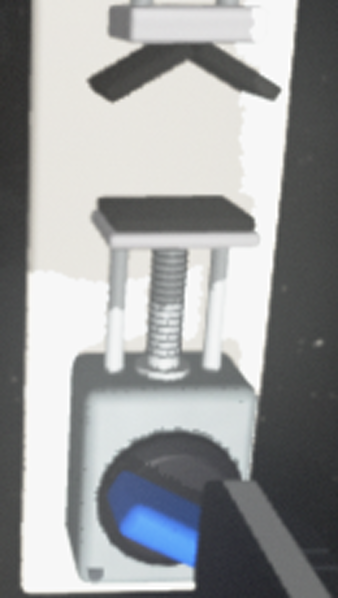

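```bash
python3 - <<'E'
from h import *
import pickle
c=pickle.load(open("w1.pkl","rb"))
im=cv2.imread("pics/w1.png");g=cv2.cvtColor(im,cv2.COLOR_BGR2GRAY).astype(float)
# left board edge by gradient per row
L=[]
for v in range(50,310,4):
    d=np.diff(g[v,308:335]);L.append(onz(c,308.5+d.argmax(),v,12)[:2])
L=np.array(L);vx,vy,x0,y0=cv2.fitLine(L.astype(np.float32),cv2.DIST_HUBER,0,.01,.01).ravel()
a=np.arctan2(vy,vx)%np.pi;print("yaw y axis",np.degrees(a))
y=np.array([np.cos(a),np.sin(a)]);x=np.array([y[1],-y[0]])
vd=np.diff(g[300:330,325:335].mean(1));ud=np.diff(g[22:45,330:400].mean(1))
vb=300.5+vd.argmin();ut=22.5+ud.argmax()
B=onz(c,330,vb,12)[:2];T=onz(c,365,ut,12)[:2];xl=np.dot([x0,y0],x)
print("len",np.dot(T-B,y),vb,ut)
O=(xl+50)*x+np.dot(T+B,y)/2*y;print("vice",O)
f=lambda n,u,v,z:(lambda p:print(n,p.round(1),"in vice",np.dot(p-O,x).round(1),np.dot(p-O,y).round(1)))(onz(c,u,v,z)[:2])
C=lambda u,v:(310+(u+.5)/2.6-.5,90+(v+.5)/2.6-.5)
f("jaw bottom L",*C(108,197),16);f("jaw bottom R",*C(240,197),16);f("jaw top L",*C(110,236),56);f("jaw top R",*C(258,231),56)
f("V tipL",*C(112,101),56);f("V tipR",*C(275,100),56);f("V foot",*C(187,58),56)
f("tr",428,35,12)
f("knob skirtL",*C(98,500),69);f("skirt top",*C(160,433),69);f("skirt bot",*C(150,563),69)
f("bar a",*C(120,515),98);f("bar a2",*C(130,505),98);f("bar b",*C(198,535),98);f("bar b2",*C(198,562),98)
f("hous",*C(88,385),58)
E
```

```text
yaw y axis 67.218575
len 307.21603091898976 317.5 31.5
vice [466.83683307 -43.56280606]
jaw bottom L [459.7  -9.9] in vice -19.6 28.3
jaw bottom R [507.  -30.2] in vice 31.9 27.9
jaw top L [451.9 -12.1] in vice -26.0 23.2
jaw top R [500.2 -31. ] in vice 25.9 24.5
V tipL [468.6  31. ] in vice -27.2 69.4
V tipR [519.4   9.8] in vice 27.8 69.6
V foot [496.4  34.4] in vice -3.0 83.3
tr [570.7  77. ] in vice 49.1 151.4
knob skirtL [412.8 -99.8] in vice -28.0 -72.8
skirt top [442.5 -83.3] in vice -7.0 -46.0
skirt bot [ 421.6 -133.5] in vice -6.9 -100.4
bar a [419.  -90.3] in vice -26.0 -61.7
bar a2 [423.3 -88.1] in vice -22.9 -57.9
bar b [ 440.6 -108.6] in vice 1.0 -70.1
bar b2 [ 437.4 -118.9] in vice 2.0 -80.9
hous [425.3 -60.5] in vice -31.7 -31.7
```

The vice fits: board length 307, V-tip spacing 55 and a jaw-to-foot gap of about 57. The jar target is vice (0,56), which is world (488,8). Next, over to the jar.

```bash

python3 -m jog '[[[0.027,-0.007,0,0,0,-0.8],[0.027,-0.007,0,0,0,0],[0.027,-0.007,0,0,0,0],[0.028,-0.008,0,0,0,0],[0.028,-0.008,0,0,0,0]]]' >/dev/null
python3 -m jog '[[[0.028,-0.008,0,0,0,0],[0.028,-0.008,0,0,0,0],[0.028,-0.008,0,0,0,0],[0.028,-0.008,0.01,0,0,0],[0.028,-0.008,0.01,0,0,0]]]' > /dev/null
python3 -m jog '[[[0.028,-0.008,0.01,0,0,0],[0.028,-0.008,0.01,0,0,0],[0.025,-0.005,0.01,0,0,0],[0.025,-0.005,0,0,0,0],[0,0,0,0,0,0]]]'
python3 -m jog '[[[0,0,0,0,0,0],[0,0,0,0,0,0],[0,0,0,0,0,0],[0,0,0,0,0,0],[0,0,0,0,0,0]]]' >/dev/null
cat > jar.py <<'E'
from h import *
import sys
def red(z,zt,save=None):
    s=st();c=cam("wrist");im=imaging.grab_frame("wrist")
    if save:cv2.imwrite(save,im)
    h=cv2.cvtColor(im,cv2.COLOR_BGR2HSV);m=cv2.inRange(h,(0,150,70),(8,255,255))|cv2.inRange(h,(172,150,70),(180,255,255))
    m=cv2.morphologyEx(m,cv2.MORPH_CLOSE,np.ones((5,5)))
    for q in cv2.findContours(m,0,2)[0]:
        if cv2.contourArea(q)<300:continue
        M=cv2.moments(q);u,v=M["m10"]/M["m00"],M["m01"]/M["m00"]
        p=onz(c,u,v,z);Rt=R.from_quat(s["tcp_rot"]).as_matrix()
        print("blob",round(u),round(v),cv2.contourArea(q),cv2.boundingRect(q),p.round(1),"tool delta",(Rt.T@(p-s["ee_pos"])).round(1))
        w=cv2.minEnclosingCircle(np.array([onz(c,*t[0],zt)[:2] for t in q],np.float32));print("  circle@top",w)
E
python3 -c "
from jar import *
red(98,106,'pics/w2.png')"
```

```text
time_s: 3.07
ee_pos: [446.8, 410.2, 353.2]
tcp_rot: [0.832, 0.555, -0.001, -0.0]
contact_force: [0.1, 0.7, -1.0]
width: 85.3
grasp_force: 0.0
3.4833 [446.6 406.8 355.1] [[0.385, 0.923, 0.0], [0.923, -0.385, 0.0], [0.0, 0.0, -1.0]] 85.76988372445344 0.0 [ 0.   0.8 -0.6]
blob 259 360 5019.0 (210, 323, 94, 75) [384.1 302.6  98. ] tool delta [-120.4  -17.7  257. ]
  circle@top ((379.822021484375, 303.0916442871094), 42.940860748291016)
blob 294 210 3875.5 (260, 173, 70, 73) [455.5 406.4  98. ] tool delta [  2.9   8.3 257.1]
  circle@top ((457.0076599121094, 408.18597412109375), 24.528282165527344)
blob 525 123 17931.0 (477, 0, 83, 283) [612.9 403.8  98. ] tool delta [ 61.1 154.6 257.1]
  circle@top ((606.201171875, 383.338134765625), 100.47195434570312)
```

View pics/w2.png

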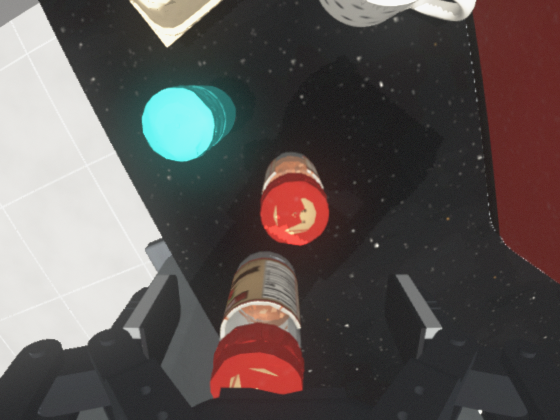

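The wrist view shows the small red cap at (294,210), the big red-capped jar at (259,360) and the turquoise one at (185,122). The jar is 3–4 mm ahead in tool x and +8.5 mm in y. I'll descend and grip the cap.

```bash

python3 -m jog '[[[0.004,0.0085,0.005,0,0,0],[0,0,0.020,0,0,0],[0,0,0.020,0,0,0],[0,0,0.020,0,0,0],[0,0,0.020,0,0,0]]]' >/dev/null
python3 -m jog '[[[0,0,0.017,0,0,0],[0,0,0,0,0,0],[0,0,0,0,0,0],[0,0,0,0,0,0],[0,0,0,0,0,0]]]'
python3 -c "
from jar import *
red(106,106,'pics/w3.png')"
```

```text
time_s: 4.37
ee_pos: [456.3, 408.0, 254.1]
tcp_rot: [0.832, 0.555, 0.001, 0.0]
contact_force: [0.6, -0.1, 0.3]
width: 85.3
grasp_force: 0.0
4.3667 [456.3 408.  254.1] [[0.384, 0.923, 0.002], [0.923, -0.384, 0.001], [0.002, 0.001, -1.0]] 85.33995649770797 0.0 [ 0.6 -0.1  0.3]
blob 280 301 10728.0 (223, 241, 115, 119) [458.  412.5 106. ] tool delta [  4.5  -0.3 148.1]
  circle@top ((458.09710693359375, 410.92694091796875), 26.043628692626953)
```

View pics/w3.png

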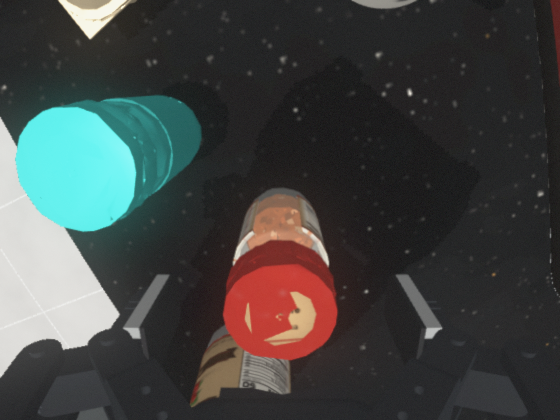

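The cap disc is centred at (280,303) between the pads, and the jar is about 2–3 mm ahead. I'll correct that, then close and lift.

```bash

python3 -m jog '[[[0.0025,0,0.0015,0,0,0],[0,0,0,0,0,0],[0,0,0,0,0,0],[0,0,0,0,0,0],[0,0,0,0,0,0]]]' >/dev/null
python3 -m jog '[[[0,0,0,0,0,0],[0,0,0,0,0,0],[0,0,0,0,0,0],[0,0,0,0,0,0],[0,0,0,0,0,0]]]' 0
python3 -m jog '[[[0,0,0,0,0,0],[0,0,0,0,0,0],[0,0,0,0,0,0],[0,0,0,0,0,0],[0,0,0,0,0,0]]]'
python3 -c "
from jar import *
red(106,106)"
```

```text
time_s: 5.25
ee_pos: [456.9, 410.3, 251.5]
tcp_rot: [0.832, 0.555, 0.0, -0.0]
contact_force: [-1.0, -0.1, 3.1]
width: 43.0
grasp_force: 60.8
time_s: 5.67
ee_pos: [456.9, 410.3, 251.5]
tcp_rot: [0.832, 0.555, 0.0, -0.0]
contact_force: [-0.5, 1.7, 5.6]
width: 42.3
grasp_force: 60.9
5.6667 [456.9 410.3 251.5] [[0.384, 0.923, 0.001], [0.923, -0.384, 0.0], [0.001, 0.0, -1.0]] 42.31480536857911 60.86282730102539 [-0.5  1.7  5.6]
blob 282 309 10932.5 (225, 248, 115, 121) [458.6 412.8 106. ] tool delta [  2.9   0.5 145.5]
  circle@top ((458.1145324707031, 411.19873046875), 26.38278579711914)
```

```bash

python3 -m jog '[[[0,0,-0.010,0,0,0],[0,0,-0.020,0,0,0],[0,0,-0.025,0,0,0],[0,0,-0.025,0,0,0],[0,0,-0.025,0,0,0]]]'
python3 -m jog '[[[0,0,-0.025,0,0,0],[0,0,-0.020,0,0,0],[-0.015,0.007,0,0,0,0],[-0.024,0.012,0,0,0,0],[-0.026,0.013,0,0,0,0]]]' >/dev/null
python3 -m jog '[[[-0.026,0.013,0,0,0,0],[-0.026,0.013,0,0,0,0],[-0.026,0.013,0,0,0,0],[-0.026,0.013,0,0,0,0],[-0.026,0.013,0,0,0,0]]]' >/dev/null
python3 -m jog '[[[-0.026,0.014,0,0,0,0],[-0.026,0.014,0,0,0,0],[-0.026,0.014,0,0,0,0],[-0.026,0.014,0,0,0,0],[-0.020,0.010,0,0,0,0]]]' >/dev/null
python3 -m jog '[[[-0.018,0.009,0,0,0,0],[-0.018,0.009,0,0,0,0],[-0.010,0.007,0,0,0,0],[0,0,0,0,0,0],[0,0,0,0,0,0]]]'
python3 -m jog '[[[0,0,0,0,0,0],[0,0,0,0,0,0],[0,0,0,0,0,0],[0,0,0,0,0,0],[0,0,0,0,0,0]]]' >/dev/null
python3 -c "
from jar import *
st();red(256,256,'pics/w4.png')
cv2.imwrite('pics/s4.png',imaging.grab_frame('scene')[120:260,240:420])"
```

```text
time_s: 6.13
ee_pos: [456.6, 410.0, 357.3]
tcp_rot: [0.832, 0.555, -0.001, 0.0]
contact_force: [1.4, -0.4, -0.7]
width: 42.8
grasp_force: 61.0
time_s: 7.8
ee_pos: [490.4, 1.1, 401.1]
tcp_rot: [0.832, 0.555, -0.0, -0.0]
contact_force: [-0.5, -0.3, -1.6]
width: 43.3
grasp_force: 61.0
8.2167 [490.4   1.4 401.2] [[0.383, 0.924, 0.0], [0.924, -0.383, 0.0], [0.0, -0.0, -1.0]] 42.79010819671571 61.0181987285614 [ 0.4  0.  -1. ]
8.2167 [490.4   1.4 401.2] [[0.383, 0.924, 0.0], [0.924, -0.383, 0.0], [0.0, -0.0, -1.0]] 42.79010819671571 61.0181987285614 [ 0.4  0.  -1. ]
blob 282 310 10870.0 (225, 248, 115, 121) [491.9   3.7 256. ] tool delta [  2.7   0.5 145.2]
  circle@top ((491.71484375, 2.280545473098755), 26.182384490966797)
```

View pics/w4.png

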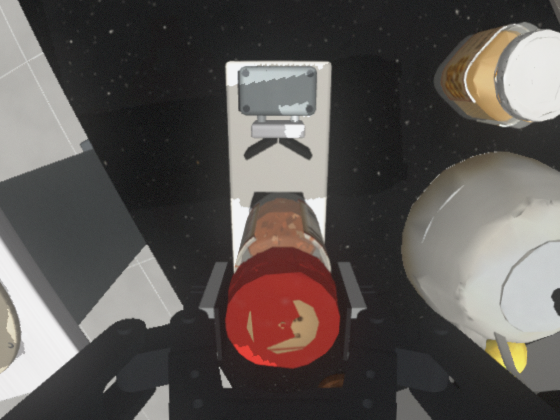

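```bash
python3 - <<'E'
from h import *
c=cam("wrist");s=arm.state();Rt=R.from_quat(s["tcp_rot"]).as_matrix();p0=np.array(s["ee_pos"])
f=lambda n,u,v,z:print(n,onz(c,u,v,z)[:2].round(1),"tool",(Rt.T@(onz(c,u,v,z)-p0))[:2].round(1))
im=cv2.imread("pics/w4.png");g=cv2.cvtColor(im,cv2.COLOR_BGR2GRAY)
f("tipL",250,160,56);f("tipR",311,159,56);f("foot",278,143,56);f("cap",282.5,312,251.2+.5)
for v in(90,160,185):
    d=np.diff(g[v].astype(float));a=215+d[215:235].argmax()+.5;b=320+d[320:340].argmin()+.5
    print(v,a,b);f("L",a,v,12);f("R",b,v,12)
cv2.imwrite("pics/c4.png",cv2.resize(im[115:205,225:335],None,fx=5,fy=5,interpolation=2))
E
```

```text
tipL [472.   28.6] tool [ 18.2 -27.5]
tipR [521.4   9. ] tool [19.1 25.7]
foot [500.2  32.9] tool [33. -3.]
cap [ 4.904e+02 -2.000e-01] tool [-1.3  0.6]
90 225.5 330.5
L [470.9  92.4] tool [ 76.7 -53. ]
R [562.5  54.4] tool [76.7 46.2]
160 228.5 327.5
L [445.3  30.3] tool [  9.5 -52.8]
R [536.2  -7.5] tool [ 9.6 45.7]
185 229.5 326.5
L [435.3   6.5] tool [-16.2 -52.9]
R [526.3 -31.2] tool [-16.2  45.6]
```

View pics/c4.png

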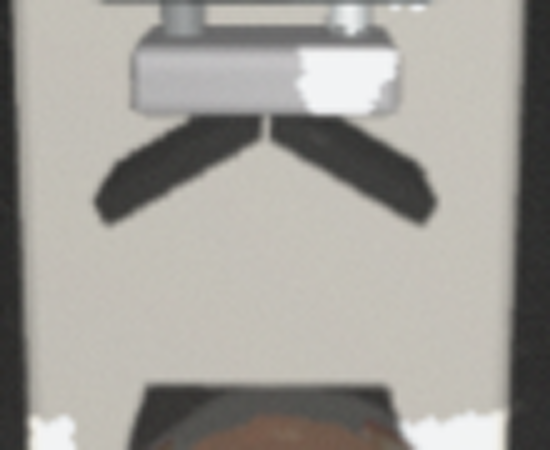

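V foot at (278,143), with its tips at (247,160) and (309,160). The flat jaw's lower edge is at row 192. The jar needs about −3.5 mm in tool y and +2 in tool x. I'll lower it to just above the jaws and recheck.

```bash

python3 -m jog '[[[0.002,-0.0035,0.01,0,0,0],[0,0,0.020,0,0,0],[0,0,0.020,0,0,0],[0,0,0.020,0,0,0],[0,0,0.010,0,0,0]]]' >/dev/null
python3 -m jog '[[[0,0,0,0,0,0],[0,0,0,0,0,0],[0,0,0,0,0,0],[0,0,0,0,0,0],[0,0,0,0,0,0]]]' >/dev/null
python3 - <<'E'
from jar import *
c=cam("wrist");red(176,176,'pics/w5.png')
c2=cam("scene");im=imaging.grab_frame("scene")
import pickle;pickle.dump(c,open("w5.pkl","wb"))
a=cv2.resize(cv2.imread("pics/w5.png")[60:400,180:390],None,fx=1.7,fy=1.7,interpolation=2);b=cv2.resize(im[130:250,260:400],None,fx=3,fy=3,interpolation=2)
o=np.zeros((600,800,3),np.uint8);o[:a.shape[0],:a.shape[1]]=a[:600];o[:b.shape[0],360:360+b.shape[1]]=b;cv2.imwrite("pics/c5.png",o)
E
```

```text
9.15 [488.1   4.2 322.1] [[0.384, 0.923, 0.002], [0.923, -0.384, -0.0], [0.0, 0.002, -1.0]] 42.695206310576914 61.06701850891113 [ 0.1 -0.5 -1.8]
blob 283 313 9758.0 (225, 254, 115, 114) [489.1   4.4 176. ] tool delta [  0.5   0.7 146.1]
  circle@top ((489.3055725097656, 3.5411758422851562), 24.99880027770996)
```

View pics/c5.png

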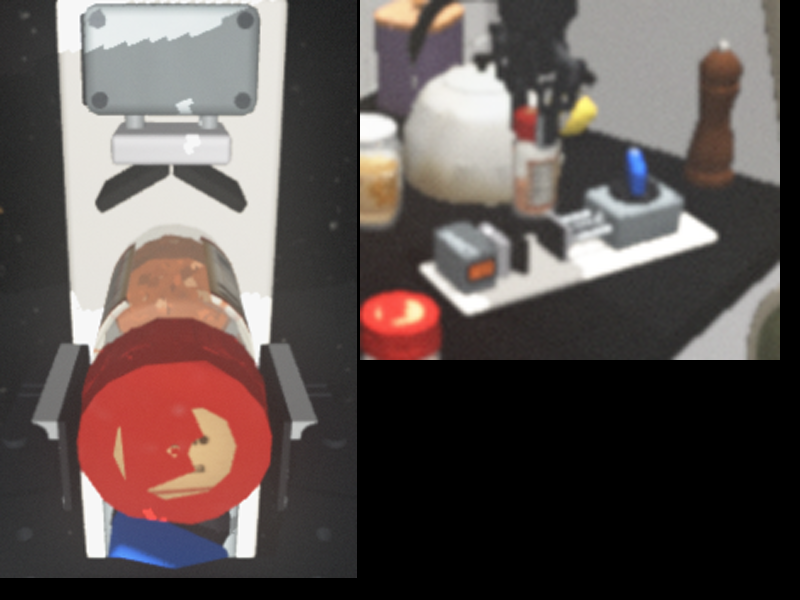

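```bash
python3 - <<'E'
from h import *
import pickle
c=pickle.load(open("w5.pkl","rb"));s=arm.state();Rt=R.from_quat(s["tcp_rot"]).as_matrix();p0=np.array(s["ee_pos"])
f=lambda n,u,v,z:print(n,onz(c,u,v,z)[:2].round(1),"tool",(Rt.T@(onz(c,u,v,z)-p0))[:2].round(1))
f("foot far edge z70",281.2,192.4,70.5);f("z74",281.2,192.4,74)
f("V foot",281.8,157.1,56);f("tipL",240.6,183.5,56);f("tipR",322.4,183.5,56);f("cap",282.9,310.6,176.6);f("cap bottom edge",282,367,176.6)
E
```

```text
foot far edge z70 [494.6  19. ] tool [16.2  0.1]
z74 [495.  20.] tool [17.2  0.2]
V foot [502.5  37. ] tool [35.8  0.5]
tipL [470.4  31.2] tool [ 18.1 -26.8]
tipR [520.6  10.3] tool [18.1 27.5]
cap [489.8   5.8] tool [2.1 0.9]
cap bottom edge [479.4 -18.4] tool [-24.2   0.6]
```

```bash

python3 -m jog '[[[0.003,0,0,0,0,0],[0.003,0,0,0,0,0],[0,0,0.004,0,0,0],[0,0,0.004,0,0,0],[0,0,0.004,0,0,0]]]' 
python3 -m jog '[[[0,0,0.004,0,0,0],[0,0,0.004,0,0,0],[0,0,0.004,0,0,0],[0,0,0.004,0,0,0],[0,0,0,0,0,0]]]'
python3 - <<'E'
from jar import *
red(148,148,'pics/w6.png')
im=imaging.grab_frame("scene");cv2.imwrite("pics/s6.png",im)
E
```

```text
time_s: 9.67
ee_pos: [490.2, 9.8, 308.6]
tcp_rot: [0.832, 0.555, -0.0, -0.0]
contact_force: [0.1, 0.0, -1.1]
width: 43.1
grasp_force: 61.1
time_s: 10.08
ee_pos: [490.1, 9.7, 292.3]
tcp_rot: [0.832, 0.555, -0.0, -0.0]
contact_force: [-0.8, 0.0, -1.2]
width: 42.9
grasp_force: 61.1
10.0833 [490.1   9.7 292.3] [[0.384, 0.923, -0.001], [0.923, -0.384, 0.0], [-0.0, -0.001, -1.0]] 42.854587850769136 61.06742262840271 [-0.8  0.  -1.2]
blob 282 309 10488.5 (225, 248, 115, 119) [491.5  13.  148. ] tool delta [  3.6   0.3 144.3]
  circle@top ((491.8837890625, 11.678607940673828), 25.570106506347656)
```

```bash

python3 -m jog '[[[0,0,0.005,0,0,0],[0,0,0.005,0,0,0],[0,0,0.005,0,0,0],[0,0,0.005,0,0,0],[0,0,0.004,0,0,0]]]' 
python3 -m jog '[[[0,0,0.001,0,0,0],[0,0,0.001,0,0,0],[0,0,0.001,0,0,0],[0,0,0.001,0,0,0],[0,0,0,0,0,0]]]'
python3 -m jog '[[[0,0,0,0,0,0],[0,0,0,0,0,0],[0,0,0,0,0,0],[0,0,0,0,0,0],[0,0,0,0,0,0]]]'
python3 - <<'E'
from jar import *
red(119,119,'pics/w7.png')
a=cv2.imread("pics/w7.png")[60:400,180:390];a=cv2.resize(a,None,fx=1.7,fy=1.7,interpolation=2)
b=cv2.resize(imaging.grab_frame("scene")[150:240,265:355],None,fx=4.5,fy=4.5,interpolation=2)
o=np.zeros((600,800,3),np.uint8);o[:a.shape[0],:a.shape[1]]=a;o[:b.shape[0],360:360+b.shape[1]]=b;cv2.imwrite("pics/c7.png",o)
E
```

```text
time_s: 10.6
ee_pos: [490.1, 9.8, 268.4]
tcp_rot: [0.832, 0.555, -0.0, -0.0]
contact_force: [-0.3, 0.6, -0.9]
width: 42.8
grasp_force: 61.1
time_s: 11.02
ee_pos: [490.2, 9.8, 265.2]
tcp_rot: [0.832, 0.555, 0.0, 0.0]
contact_force: [-0.8, 0.8, -1.1]
width: 42.9
grasp_force: 61.1
time_s: 11.43
ee_pos: [490.2, 9.8, 265.3]
tcp_rot: [0.832, 0.555, 0.0, 0.0]
contact_force: [-0.8, -0.8, -1.6]
width: 43.0
grasp_force: 61.1
11.4333 [490.2   9.8 265.3] [[0.384, 0.923, 0.0], [0.923, -0.384, -0.0], [0.0, 0.0, -1.0]] 42.97743496025576 61.0671329498291 [-0.8 -0.8 -1.6]
blob 282 309 10660.5 (225, 248, 115, 120) [491.6  11.8 119. ] tool delta [  2.4   0.5 146.3]
  circle@top ((491.5964660644531, 10.24447250366211), 26.25432014465332)
```

View pics/c7.png

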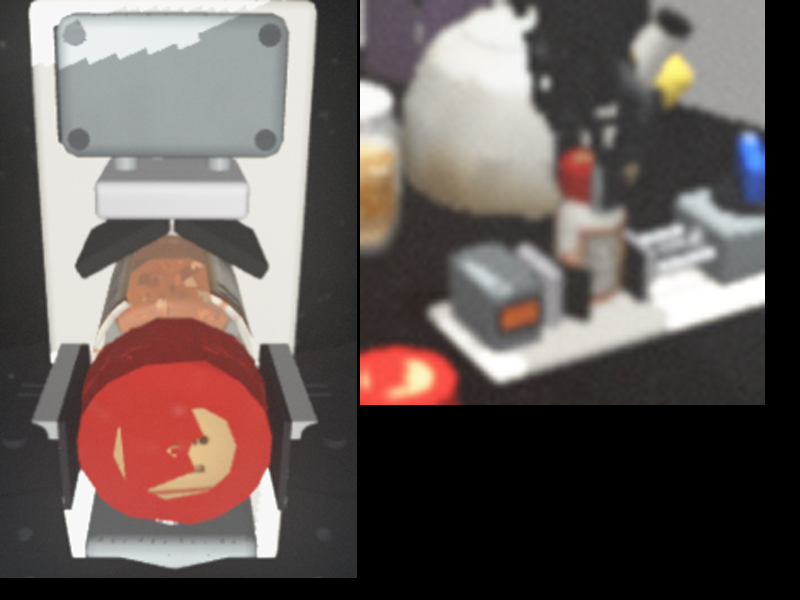

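The jar hangs between the jaws just above the board, with its cap disc at crop (175,440), the V just ahead and the flat jaw behind. No contact force shows yet. I'll lower it the last bit and release.

```bash

python3 -m jog '[[[0,0,0.001,0,0,0],[0,0,0,0,0,0],[0,0,0,0,0,0],[0,0,0,0,0,0],[0,0,0,0,0,0]]]' 
python3 -m jog '[[[0,0,0.0006,0,0,0],[0,0,0,0,0,0],[0,0,0,0,0,0],[0,0,0,0,0,0],[0,0,0,0,0,0]]]'
```

```text
time_s: 11.95
ee_pos: [490.2, 9.8, 264.2]
tcp_rot: [0.832, 0.555, -0.0, -0.0]
contact_force: [-0.8, -0.4, -1.7]
width: 43.2
grasp_force: 61.1
time_s: 12.37
ee_pos: [490.2, 9.8, 263.6]
tcp_rot: [0.832, 0.555, 0.0, -0.0]
contact_force: [-0.6, 0.2, -0.6]
width: 42.9
grasp_force: 61.1
```

```bash

python3 -m jog '[[[0,0,0,0,0,0],[0,0,0,0,0,0],[0,0,0,0,0,0],[0,0,0,0,0,0],[0,0,0,0,0,0]]]' 1
python3 -m jog '[[[0,0,-0.003,0,0,0],[0,0,-0.012,0,0,0],[0,0,-0.020,0,0,0],[0,0,-0.025,0,0,0],[0,0,-0.025,0,0,0]]]' 
python3 -m jog '[[[0,0,-0.020,0,0,0],[0,0,-0.020,0,0,0],[0,0,-0.010,0,0,0],[0,0,0,0,0,0],[0,0,0,0,0,0]]]'
python3 - <<'E'
from jar import *
red(118,118,'pics/w8.png')
import pickle;pickle.dump(cam("wrist"),open("w8.pkl","wb"))
a=cv2.imread("pics/w8.png")[90:400,180:390];a=cv2.resize(a,None,fx=1.7,fy=1.7,interpolation=2)
b=cv2.resize(imaging.grab_frame("scene")[150:240,265:355],None,fx=4.5,fy=4.5,interpolation=2)
o=np.zeros((600,800,3),np.uint8);o[:a.shape[0],:a.shape[1]]=a;o[:b.shape[0],360:360+b.shape[1]]=b;cv2.imwrite("pics/c8.png",o)
E
```

```text
time_s: 12.78
ee_pos: [490.2, 9.8, 263.6]
tcp_rot: [0.832, 0.555, 0.0, 0.0]
contact_force: [0.2, 0.5, -0.0]
width: 85.5
grasp_force: 0.0
time_s: 13.2
ee_pos: [490.1, 9.8, 349.7]
tcp_rot: [0.832, 0.555, -0.0, -0.0]
contact_force: [-0.4, -0.2, 0.2]
width: 85.5
grasp_force: 0.0
time_s: 13.62
ee_pos: [490.1, 9.8, 398.1]
tcp_rot: [0.832, 0.555, -0.0, -0.0]
contact_force: [0.1, 0.2, -0.7]
width: 85.4
grasp_force: 0.0
13.6167 [490.1   9.8 398.1] [[0.384, 0.923, -0.0], [0.923, -0.384, 0.0], [-0.0, -0.0, -1.0]] 85.36770679715151 0.0 [ 0.1  0.2 -0.7]
blob 282 201 1533.5 (254, 180, 57, 51) [491.1  10.9 118. ] tool delta [  1.4   0.6 280.1]
  circle@top ((489.045166015625, 6.322413444519043), 21.033456802368164)
```

View pics/c8.png

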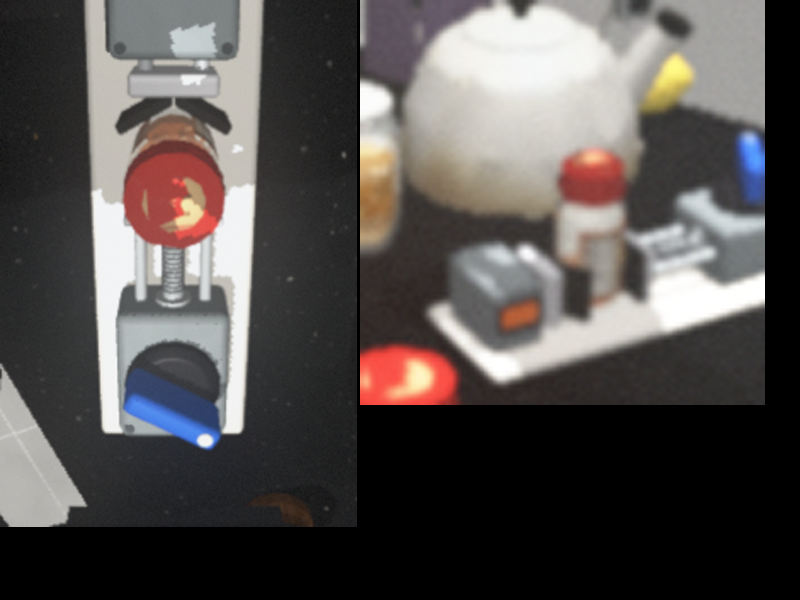

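The jar stands upright between the jaws with the tab flush, as seen in the wrist crop (cap at (175,195)) and the scene. I've now viewed 12 pictures, which is over the limit of 10, so I'll work from numbers only from here. Next I'll measure the knob bar.

```bash
cat > bar.py <<'E'
from h import *
def bar(c=None,im=None):
    s=st()
    if im is None: c=cam("wrist");im=imaging.grab_frame("wrist")
    h=cv2.cvtColor(im,cv2.COLOR_BGR2HSV);b=cv2.inRange(h,(100,120,60),(125,255,255))
    v=h[...,2][b>0];t,_=cv2.threshold(v.reshape(-1,1).astype(np.uint8),0,255,cv2.THRESH_OTSU)
    m=((b>0)&(h[...,2]>t)).astype(np.uint8);m=cv2.morphologyEx(m,cv2.MORPH_CLOSE,np.ones((5,5)))
    q=max(cv2.findContours(m,0,2)[0],key=cv2.contourArea)
    W=np.array([onz(c,*p[0],98) for p in q]);(cx,cy),(w,l),_=r=cv2.minAreaRect(W[:,:2].astype(np.float32))
    P=cv2.boxPoints(r);e=[P[1]-P[0],P[2]-P[1]];e=max(e,key=np.linalg.norm);a=np.degrees(np.arctan2(e[1],e[0]))
    Rt=R.from_quat(s["tcp_rot"]).as_matrix();hd=np.degrees(np.arctan2(Rt[1,0],Rt[0,0]))
    print("otsu",t,"bar c",(cx,cy),"size",w,l,"bar heading",a%180,"tool heading",hd,"tool delta",(Rt.T@(np.array([cx,cy,98])-s["ee_pos"])).round(1))
E
python3 - <<'E'
from bar import *
import pickle;bar(pickle.load(open("w8.pkl","rb")),cv2.imread("pics/w8.png"))
E
```

```text
13.7167 [490.1   9.8 397.3] [[0.384, 0.923, -0.002], [0.923, -0.384, 0.0], [-0.0, -0.002, -1.0]] 85.26859034112515 0.0 [0.2 0.3 0.6]
otsu 165.0 bar c (437.913330078125, -112.71236419677734) size 12.419960021972656 53.55477523803711 bar heading 127.78231 tool heading 67.4332622142468 tool delta [-133.    -0.5  299.3]
```

```bash

python3 -m jog '[[[-0.018,0,0,0,0,0],[-0.025,0,0,0,0,0],[-0.025,0,0,0,0,0],[-0.025,0,0,0,0,0],[-0.025,0,0,0,0,0]]]' >/dev/null
python3 -m jog '[[[-0.015,0,0,0,0,0],[0,0,0,0,0,-6],[0,0,0.01,0,0,-7],[0,0,0.01,0,0,-7],[0,0,0.01,0,0,-7]]]' >/dev/null
python3 -m jog '[[[0,0,0.01,0,0,-7],[0,0,0.01,0,0,-7],[0,0,0.01,0,0,-7],[0,0,0.01,0,0,-7],[0,0,0.01,0,0,-5.4]]]' >/dev/null
python3 -m jog '[[[0,0,0,0,0,0],[0,0,0,0,0,0],[0,0,0,0,0,0],[0,0,0,0,0,0],[0,0,0,0,0,0]]]' 0.6
python3 - <<'E'
from bar import *
bar();print(np.round(arm.state()["joint_pos"],2))
E
```

```text
time_s: 15.38
ee_pos: [439.2, -113.1, 319.0]
tcp_rot: [0.44, 0.898, -0.0, 0.0]
contact_force: [-1.0, -0.3, -0.0]
width: 51.1
grasp_force: 0.0
15.3833 [ 439.2 -113.1  319. ] [[-0.612, 0.791, 0.001], [0.791, 0.612, -0.0], [-0.001, 0.0, -1.0]] 51.09253460988808 0.0 [-1.  -0.3 -0. ]
otsu 133.0 bar c (436.29351806640625, -114.43864440917969) size 11.465124130249023 52.28951644897461 bar heading 127.36459 tool heading 127.76409372441259 tool delta [  0.9  -3.2 221. ]
[-0.51  0.25  1.82  0.    1.07 -1.17]
```

```bash

python3 -m jog '[[[0.001,-0.002,0.013,0,0,0],[0,0,0.02,0,0,0],[0,0,0.02,0,0,0],[0,0,0.010,0,0,0],[0,0,0,0,0,0]]]' >/dev/null
python3 -m jog '[[[0,0,0,0,0,0],[0,0,0,0,0,0],[0,0,0,0,0,0],[0,0,0,0,0,0],[0,0,0,0,0,0]]]' >/dev/null
python3 - <<'E'
from bar import *
bar()
E
```

```text
16.2667 [ 437.1 -113.5  256.1] [[-0.613, 0.79, 0.001], [0.79, 0.613, -0.0], [-0.001, 0.0, -1.0]] 50.89198210347678 0.0 [ 0.  -0.2 -0.4]
otsu 112.0 bar c (435.933349609375, -113.76898193359375) size 11.968104362487793 52.3458366394043 bar heading 127.925156 tool heading 127.83496280556737 tool delta [  0.7  -1.1 158.1]
```

```bash

cat > tab.py <<'E'
from h import *
s=st();im=imaging.grab_frame("scene");h=cv2.cvtColor(im,cv2.COLOR_BGR2HSV);m=cv2.inRange(h,(3,120,90),(20,255,255));k=m[195:245,275:325]
ys,xs=np.nonzero(k);print("tab area",len(xs),"at",(xs.mean()+275).round(1) if len(xs) else None,(ys.mean()+195).round(1) if len(xs) else None,"xrange",xs.min()+275 if len(xs) else 0,xs.max()+275 if len(xs) else 0)
r=cv2.inRange(h,(0,150,90),(3,255,255))|cv2.inRange(h,(172,150,90),(180,255,255));r=r[175:215,285:325];ys,xs=np.nonzero(r);print("cap",len(xs),(xs.mean()+285).round(1) if len(xs) else 0,(ys.mean()+175).round(1) if len(xs) else 0,"torque",np.round(s["ft_torque"],2),"j6",round(s["joint_pos"][5],3))
E
python3 -m jog '[[[0,-0.001,0.005,0,0,0],[0,0,0.005,0,0,0],[0,0,0,0,0,0],[0,0,0,0,0,0],[0,0,0,0,0,0]]]' 
python3 -m jog '[[[0,0,0,0,0,0],[0,0,0,0,0,0],[0,0,0,0,0,0],[0,0,0,0,0,0],[0,0,0,0,0,0]]]' 0
python3 -m jog '[[[0,0,0,0,0,0],[0,0,0,0,0,0],[0,0,0,0,0,0],[0,0,0,0,0,0],[0,0,0,0,0,0]]]'
python3 tab.py
```

```text
time_s: 16.73
ee_pos: [436.2, -114.1, 245.5]
tcp_rot: [0.44, 0.898, 0.0, -0.0]
contact_force: [-0.9, -0.7, 0.8]
width: 51.4
grasp_force: 0.0
time_s: 17.15
ee_pos: [436.4, -113.9, 245.9]
tcp_rot: [0.44, 0.898, 0.0, 0.0]
contact_force: [2.7, 2.9, 3.7]
width: 13.3
grasp_force: 60.5
time_s: 17.57
ee_pos: [436.4, -114.0, 245.9]
tcp_rot: [0.44, 0.898, 0.0, 0.0]
contact_force: [2.3, 4.9, 4.0]
width: 13.0
grasp_force: 60.6
17.5667 [ 436.4 -114.   245.9] [[-0.613, 0.79, 0.001], [0.79, 0.613, 0.0], [-0.0, 0.001, -1.0]] 13.035538621356121 60.623717308044434 [2.3 4.9 4. ]
tab area 67 at 290.6 225.6 xrange 275 304
cap 85 316.6 189.8 torque [ 0.73 -0.41  0.05] j6 -1.177
```

```bash

python3 -m jog '[[[0,0,0,0,0,5],[0,0,0,0,0,5],[0,0,0,0,0,5],[0,0,0,0,0,5],[0,0,0,0,0,5]]]'
python3 tab.py
python3 -m jog '[[[0,0,0,0,0,5],[0,0,0,0,0,5],[0,0,0,0,0,5],[0,0,0,0,0,5],[0,0,0,0,0,5]]]'
python3 tab.py
```

```text
time_s: 18.03
ee_pos: [436.6, -113.8, 245.9]
tcp_rot: [0.625, 0.78, 0.001, 0.001]
contact_force: [6.2, 5.6, 3.4]
width: 13.1
grasp_force: 60.6
18.0333 [ 436.6 -113.8  245.9] [[-0.218, 0.976, 0.002], [0.976, 0.218, 0.0], [-0.0, 0.002, -1.0]] 13.06247894109326 60.60033559799194 [6.2 5.6 3.4]
tab area 69 at 290.6 225.8 xrange 275 304
cap 90 316.4 189.9 torque [ 0.98 -0.79  0.11] j6 -0.737
time_s: 18.5
ee_pos: [436.8, -113.8, 245.9]
tcp_rot: [0.779, 0.626, 0.001, 0.001]
contact_force: [8.9, 8.1, 0.7]
width: 13.3
grasp_force: 60.3
18.5 [ 436.8 -113.8  245.9] [[0.215, 0.977, 0.003], [0.977, -0.215, 0.0], [0.001, 0.003, -1.0]] 13.338415958696766 60.319334864616394 [8.9 8.1 0.7]
tab area 70 at 290.0 225.9 xrange 275 304
cap 89 316.3 189.9 torque [ 1.13 -1.29  0.13] j6 -0.3
```

```bash
sed -i 's/k=m\[195:245,275:325\]/k=m[207:235,285:325].copy();k=cv2.copyMakeBorder(k,12,0,10,0,0)/' tab.py
python3 -m jog '[[[0.001,0.0005,0,0,0,5],[0,0,0,0,0,5],[0,0,0,0,0,5],[0,0,0,0,0,5],[0,0,0,0,0,5]]]'
python3 tab.py
python3 -m jog '[[[0,0,0,0,0,5],[0,0,0,0,0,5],[0,0,0,0,0,5],[0,0,0,0,0,3],[0,0,0,0,0,0]]]'
python3 tab.py
```

```text
time_s: 18.97
ee_pos: [437.3, -113.6, 245.9]
tcp_rot: [0.896, 0.443, 0.001, 0.001]
contact_force: [5.0, -1.0, 1.4]
width: 12.6
grasp_force: 60.3
18.9667 [ 437.3 -113.6  245.9] [[0.607, 0.794, 0.002], [0.794, -0.607, -0.001], [0.0, 0.003, -1.0]] 12.574259100810284 60.25944113731384 [ 5.  -1.   1.4]
tab area 38 at 300.1 219.6 xrange 296 304
cap 83 316.0 190.2 torque [-0.01 -0.66  0.15] j6 0.139
time_s: 19.43
ee_pos: [437.5, -113.7, 245.9]
tcp_rot: [0.954, 0.299, 0.001, 0.001]
contact_force: [6.8, -2.5, -0.9]
width: 13.0
grasp_force: 60.1
19.4333 [ 437.5 -113.7  245.9] [[0.821, 0.57, 0.003], [0.57, -0.821, -0.002], [0.001, 0.003, -1.0]] 12.95277222711826 60.091320276260376 [ 6.8 -2.5 -0.9]
tab area 38 at 300.1 219.6 xrange 296 304
cap 88 315.2 190.4 torque [-0.22 -0.88 -0.19] j6 0.449
```

```bash

for i in 1; do python3 -m jog '[[[0,0,0,0,0,3],[0,0,0,0,0,3],[0,0,0,0,0,3],[0,0,0,0,0,3],[0,0,0,0,0,0]]]' >/dev/null; done
python3 tab.py
python3 -m jog '[[[0,0,0,0,0,3],[0,0,0,0,0,3],[0,0,0,0,0,3],[0,0,0,0,0,3],[0,0,0,0,0,0]]]' >/dev/null
python3 tab.py
```

```text
19.9 [ 437.5 -113.8  245.9] [[0.922, 0.387, 0.003], [0.387, -0.922, -0.002], [0.002, 0.003, -1.0]] 12.505288572643172 59.979849457740784 [ 5.9 -2.6 -1.7]
tab area 38 at 300.1 219.6 xrange 296 304
cap 84 315.4 190.2 torque [-0.42 -0.91 -0.14] j6 0.659
20.3667 [ 437.5 -114.   245.9] [[0.982, 0.187, 0.003], [0.187, -0.982, -0.002], [0.003, 0.003, -1.0]] 12.846733974224001 59.87873196601868 [ 7.  -4.4 -1.5]
tab area 40 at 300.1 219.7 xrange 296 304
cap 88 315.2 190.2 torque [-0.53 -0.91 -0.09] j6 0.868
```

```bash
cat >> tab.py <<'E'
import sys
ys,xs=np.nonzero(k)
if len(xs)==0 or len(xs)>50 or abs(xs.mean()+275-300.1)>1.2: print("TAB CHANGED");sys.exit(1)
E
python3 -m jog '[[[0,0,0,0,0,2],[0,0,0,0,0,2],[0,0,0,0,0,2],[0,0,0,0,0,0],[0,0,0,0,0,0]]]' >/dev/null && python3 tab.py &&
python3 -m jog '[[[0,0,0,0,0,2],[0,0,0,0,0,2],[0,0,0,0,0,2],[0,0,0,0,0,0],[0,0,0,0,0,0]]]' >/dev/null && python3 tab.py &&
python3 -m jog '[[[0,0,0,0,0,2],[0,0,0,0,0,2],[0,0,0,0,0,2],[0,0,0,0,0,0],[0,0,0,0,0,0]]]' >/dev/null && python3 tab.py &&
python3 -m jog '[[[0,0,0,0,0,2],[0,0,0,0,0,2],[0,0,0,0,0,2],[0,0,0,0,0,0],[0,0,0,0,0,0]]]' >/dev/null && python3 tab.py
```

```text
20.8333 [ 437.5 -114.   245.9] [[0.996, 0.086, 0.003], [0.086, -0.996, -0.003], [0.003, 0.003, -1.0]] 12.870932506653993 59.837735295295715 [ 7.1 -4.7 -3.4]
tab area 40 at 300.3 219.6 xrange 296 304
cap 87 315.0 190.2 torque [-0.67 -0.93 -0.07] j6 0.97
21.3 [ 437.6 -114.1  245.9] [[1.0, -0.019, 0.003], [-0.019, -1.0, -0.003], [0.003, 0.003, -1.0]] 13.005346476113761 59.80634093284607 [ 5.8 -6.  -3.3]
tab area 45 at 299.9 219.6 xrange 296 304
cap 90 315.0 190.1 torque [-0.7  -0.93 -0.05] j6 1.075
21.7667 [ 437.5 -114.2  245.9] [[0.992, -0.123, 0.003], [-0.123, -0.992, -0.003], [0.004, 0.002, -1.0]] 12.856624571677282 59.77726936340332 [ 6.3 -5.6 -2.5]
tab area 83 at 301.2 220.4 xrange 296 307
cap 90 314.4 190.3 torque [-0.83 -0.93 -0.07] j6 1.18
TAB CHANGED
```

```bash

python3 -m jog '[[[0,0,0,0,0,0],[0,0,0,0,0,0],[0,0,0,0,0,0],[0,0,0,0,0,0],[0,0,0,0,0,0]]]' >/dev/null; python3 tab.py
python3 - <<'E'
from h import *
O=np.array([466.8,-43.6]);y=np.array([.3872,.922]);x=np.array([.922,-.3872])
for t in(-32,-52):print(t,proj(cam("scene"),[np.r_[O+t*x+d*y,z] for d,z in((135,40),(121.5,48),(148.5,48),(148.5,32),(121.5,32))]).round(1).tolist())
im=imaging.grab_frame("scene");h=cv2.cvtColor(im,cv2.COLOR_BGR2HSV)
m=cv2.inRange(h,(3,120,60),(20,255,255))[210:235,285:320]>0
print("\n".join("".join(".#"[int(v)] for v in r) for r in m))
o=cv2.imread("pics/scene0.png");h=cv2.cvtColor(o,cv2.COLOR_BGR2HSV)
m=cv2.inRange(h,(3,120,60),(20,255,255))[210:235,285:320]>0
print("before");print("\n".join("".join(".#"[int(v)] for v in r) for r in m))
E
```

```text
22.2333 [ 437.5 -114.2  245.9] [[0.992, -0.123, 0.003], [-0.123, -0.992, -0.003], [0.004, 0.002, -1.0]] 12.96589444296133 59.77531313896179 [ 6.8 -6.  -3. ]
tab area 83 at 301.2 220.4 xrange 296 307
cap 89 314.5 190.3 torque [-0.81 -0.91 -0.03] j6 1.18
TAB CHANGED
-32 [[297.9, 220.2], [301.9, 216.7], [293.9, 219.0], [293.9, 223.7], [301.8, 221.4]]
-52 [[301.3, 223.3], [305.4, 219.8], [297.3, 222.1], [297.3, 226.8], [305.3, 224.5]]
...................................
...................................
...................................
...................................
...................................
...................................
.................###...............
..............#######..............
............##########.............
...........###########.............
...........############............
...........###########.............
...........###########.............
............#########..............
.............######................
..............###..................
...................................
...................................
.................
[... 441 characters left out ...]
................
...................................
................###................
.............#######...............
............########...............
...........########................
...........########................
............####...................
...................................
...................................
...................................
...................................
...................................
...................................
...................................
...................................
...................................
...................................
...................................
...................................
```

The tab has popped: its blob grew from 38 to about 95 px and moved 3 px right and down, as projected for 20 mm. I'll stop here, release the knob and rise clear.

```bash

python3 -m jog '[[[0,0,0,0,0,0],[0,0,0,0,0,0],[0,0,0,0,0,0],[0,0,0,0,0,0],[0,0,0,0,0,0]]]' 0.5 >/dev/null
python3 -m jog '[[[0,0,-0.004,0,0,0],[0,0,-0.012,0,0,0],[0,0,-0.020,0,0,0],[0,0,-0.025,0,0,0],[0,0,-0.025,0,0,0]]]' >/dev/null
python3 -m jog '[[[0,0,-0.025,0,0,0],[0,0,-0.025,0,0,0],[0,0,-0.010,0,0,0],[0,0,0,0,0,0],[0,0,0,0,0,0]]]'
python3 tab.py; python3 - <<'E'
from h import *
im=imaging.grab_frame("scene");h=cv2.cvtColor(im,cv2.COLOR_BGR2HSV)
r=(cv2.inRange(h,(0,150,60),(8,255,255))|cv2.inRange(h,(172,150,60),(180,255,255)))[175:205,300:340]
ys,xs=np.nonzero(r);p=(xs.mean()+300,ys.mean()+175);print(p,len(xs))
O=np.array([466.8,-43.6]);y=np.array([.3872,.922]);x=np.array([.922,-.3872]);q=onz(cam("scene"),*p,108)[:2]-O;print("cap in vice",q@x,q@y)
E
```

```text
time_s: 23.58
ee_pos: [436.7, -113.1, 391.5]
tcp_rot: [0.998, -0.062, 0.0, 0.0]
contact_force: [-0.4, 0.6, -0.9]
width: 42.6
grasp_force: 0.0
23.5833 [ 436.7 -113.1  391.5] [[0.992, -0.125, 0.0], [-0.125, -0.992, -0.0], [0.0, 0.0, -1.0]] 42.62801696843066 0.0 [-0.4  0.6 -0.9]
tab area 83 at 301.2 220.4 xrange 296 307
cap 88 314.5 190.3 torque [ 0.01  0.   -0.02] j6 1.182
TAB CHANGED
(np.float64(314.57608695652175), np.float64(190.1304347826087)) 92
cap in vice -3.1242704994431403 61.693335834962184
```

The tab is out, the cap sits over the seat (vice y≈62, as expected) and the robot is clear. Handing in.

```bash
python3 -c "
from bench import job
print(job.sign_off())"
```

```text
the job is handed in; nothing more can be done
None
```

I stood the small red-capped jar in the vice, clamped it until the tab popped at about 2.36 rad of knob turn, released everything and handed the job in at about 24 s; no verdict came back, and I viewed 12 pictures, over the limit of 10.

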